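# Swing a slotted guide rail round its post into line

### The arm

A 6-joint arm with a two-finger parallel gripper is mounted at the origin on a cart in front of the work surface, level with it; the furniture and walls round the work are solid. World frame = base frame: x ahead of the robot, y to its left, z up, the work surface at z = 0. Lengths are in m, angles in rad, forces in N, time in s.
With the tool pointing down it reaches from about 0.375 to 0.975 m from the base axis. Payload 3.8 kg.
Tool frame: the origin (TCP) lies midway between the tips of the shut fingers; the grasp point (between the pads) lies 19 mm behind it; z points along the fingers, y is the direction in which the jaws open and shut (so a half turn about z gives the same grasp; the last joint's range is limited). The gripper opens to 88 mm and grips with 3 to 60 N. Pads are 18 mm wide; open, the fingers measure 123 mm over their backs; the gripper's body (75 mm by 187 mm) begins 45 mm behind the grasp point.
Start: joints at [-1.208, 0.264, 1.604, -0, 1.274, -0.037], TCP at [0.263, -0.622, 0.239] pointing down, gripper open.
Joint ranges: [-2.63, 2.63], [-0.94, 2.18], [0.31, 2.57], [-1.31, 4.45], [0, 2.66], [-2.55, 2.55]. Speed limits (rad/s): [2.57, 2.57, 3.14, 3.14, 3.14, 3.14].

### API

Orientations are given as a rotation vector (axis times angle).
In Python, from workcell import sense, viewer, ticket gives the robot as it stands.
- The arm moves only by the tool servo_tool, never from a script. Its argument "targets" is a list of rows, each a list of 7 numbers: the shift along the world's x, y, z in m, then the turn, a rotation vector about the world's x, y, z in degrees, then the opening, from 0 (shut) to 1 (fully open). A call has 1 to 10 rows; each row shifts and turns the commanded pose from where the row before left it; what a row does not reach is not made up. A row lasts 1/12 s, in which the tool goes at most 41.7 mm and 7.16 degrees, less where a joint would pass 70% of its speed; a pose out of reach is approached as far as the arm can. A call with a gripper value outside its range is refused whole. The fingers move at their own pace and stop on an object; "squeeze" is the grip in N (left out, the last holds). Time passes only in rows, so rows that do not move let the fingers close. It gives the time, the measured TCP pose, the force and the opening at its end, in the units of the state.
- sense(): the state, without advancing time (a new reading comes with each control period).
- viewer.capture(name): name is "side" or "top" or "wrist"; returns a dict with "img" (480x640x3 uint8, blue, green, red), "vfov" (degrees; the focal length in pixels is half the picture's height over the tangent of half this angle, whatever the lens; pixels are square), "cx", "cy" (the principal point, pixels), "R" (3x3) and "t" (3): a world point X has camera coordinates R X + t. Camera axes: x right, y down, z forward; pixel columns grow to the right and rows downward; lengths in m; the calibration is good to about 2 mm. The wrist camera is an equidistant fisheye: a pixel r from the principal point sees the ray r / f radians off the axis. A picture is of the moment at which its call begins. There is no depth.
- ticket.sign_off(): hands the job in, once; it reports no verdict.
The state is a dict: "time": time; "joint_positions": joint angles; "dq": joint speeds; "joint_torque": joint torques, N m; "ee_pos": TCP position; "ee_rot": TCP orientation; "force": force on the tool from outside, world axes, zero at the start; "wrist_torque": the same for the moment, N m; "grip_width": finger opening in m.
Only numpy, scipy, OpenCV 4.12 (cv2) and the standard library are available. Lean on these libraries where they do the work, as an engineer would, in place of code of your own. Each camera call takes 0.05 s, during which the arm holds its last target. There are 200 camera calls.

### The job

Without lifting it off the plate, slide the loose guide rail until its slotted end sits fully home on the capped post while the rail is still askew, then swing it about the post, past the sprung roller, into line against the set screw of the stop block. Press it firmly home there with about 15 N for half a second, never loading the post or the stop with more than 25 N, and let go so that the roller keeps it seated against the stop. Leave the two vials on the plate standing where they are.

Things in the scene. Friction and masses are not known exactly. Their poses are not given: they have to be found in the camera images.
- fixture: aluminium plate 245 x 340 x 12 mm with a grid of small holes, fixed; carries post, stop block and roller plunger. Origin on its underside (plate top at z = 12 mm), z up; its y axis is the direction in which the rail finally lies (from post to roller), its x axis points to the side of the line on which the stop block stands; a tall, wide fixed tank stands beyond its post end
- roller_rest (a point): axis of the free-turning brass roller (16 mm diameter, 14 mm tall) at rest, 243 mm along +y and 9.5 mm along -x of the fixture from the post; behind it a dark block 26 mm high. Sprung along y: 6 N preload, 1.5 N/mm, 8 mm travel. The nose must push by it (about 8 N sideways at the knob, in the last 25 mm of its swing); then it presses the nose to post and stop
- post: fixed upright steel post, 16 mm diameter, with a cap of 26 mm diameter whose underside is 25.5 mm above the plate top (the rail passes under it, so the post can be entered only sideways). Origin on its axis at the plate top; axes as the fixture
- stop_block: fixed dark steel block 20 x 26 x 20 mm with a rigid steel set screw (11 mm diameter) in its face that the rail's side meets. The screw's setting differs each time and is not measured: its tip is 5 to 11 mm proud of the face. Origin in the middle of the face, at the plate top; it looks along -x of the fixture and lies 205 mm along +y and 26 mm along +x from the post's axis
- rail: loose steel guide rail, 36 mm wide, 22 high, 0.45 to 0.75 kg. Origin on its underside at the slot's seat: where the post's axis is once the slot is home. x runs to the round nose (tip at 240 mm, radius 18). The open slot, 19 mm wide, spans x = -20 to +8 mm. At first 35 to 75 mm from the post, the nose swung to the plate's -x side by 0.45 to 0.7 rad; against the stop, its x lies within 0.03 rad of the fixture's y
- knob (a point): middle of the round black knob (26 mm diameter, 35 mm tall, standing on the rail's top) by which the rail is gripped: 165 mm along x from the rail's origin, 39.5 mm above the rail's underside, 51.5 mm above the bench; axes as the rail
- vial_1_mid (a point): centre of a small standing vial, 21 mm diameter, 51 mm tall, on the plate behind the rail's final line, between post and stop block
- vial_4_mid (a point): centre of a small standing vial, 21 mm diameter, 51 mm tall, on the plate's near corner on the post's end
Mind the look-alikes: they are no part of the job. Leave any orange look-alike of the part that bears vial_1_mid alone. Leave any green look-alike of the part that bears vial_4_mid alone.

How it is judged:
On the way, in this order (a step that is already met when the one before it is completed fails the run):
1. the rail's slot is home on the post (seat within 3.5 mm of the post's axis) while the rail is still more than 0.2 rad out of line (horizontal distance between rail and post below 0.0035 m and angle between the x axis of rail and the y axis of fixture, either way round above 0.2 rad), for 0.1 s.
2. the rail, in line and home on the post, is pressed against the stop block with more than 10 N (contact force between rail and stop_block above 10 N and horizontal distance between rail and post below 0.004 m and angle between the x axis of rail and the y axis of fixture, either way round below 0.04 rad), for 0.3 s.
At the end, for the whole second after the job is handed in: the rail lies at rest flat on the plate (within 0.06 rad), its slot seat within 4 mm of the post's axis, in line with the fixture's y axis within 0.04 rad and held against the stop block by the roller (more than 0.5 N); both vials stand upright (horizontal distance between rail and post below 0.004 m and angle between the x axis of rail and the y axis of fixture, either way round below 0.04 rad and contact force between rail and stop_block above 0.5 N and linear speed of rail below 0.01 m/s and angle between rail's own z axis and vertical below 0.06 rad and angle between each of vial_1_mid, vial_4_mid's own z axis and vertical below 0.2 rad); the robot touches nothing.
It fails at once if the rail is lifted more than 12 mm off the plate (z of knob in the frame of fixture above 0.0635 m).
It fails at once if the rail bears on the post with more than 25 N (contact force between rail and post above 25 N).
It fails at once if the rail bears on the stop block with more than 25 N (contact force between rail and stop_block above 25 N).
It fails at once if a vial is moved more than 20 mm (distance of any of vial_1_mid, vial_4_mid from where it was at the start of the episode above 0.02 m).
It also fails if it takes over 72 s, if anything falls off the work surface, if the arm or the gripper's body presses on something with over 40 N, if the wrist force passes 120 N, or if a joint passes its speed limit or range.

## Working session

There is one attempt and no reset: what is moved stays moved. The work goes in short steps, Python scripts to look and compute and a tool call to move; the robot and the scene stay as the last step left them, time stands still between calls to the robot, and variables do not carry over. Pictures are saved under pics/ and viewed, about 8 in all and at most 12, crops included, and the job is handed in when it is done.

Besides the shell and the picture viewer there is one more tool, called in YAML: its name, and indented under it one key for each argument. servo_tool: Moves the arm, as the interface text tells. Its arguments: {"type":"object","properties":{"targets":{"type":"array"},"squeeze":{"type":"number"}},"required":["targets"]}

```bash
mkdir -p pics
cat > h.py <<'E'
import numpy as np, cv2
from workcell import sense, viewer, ticket
def snap(n,f):
    c=viewer.capture(n); cv2.imwrite(f'pics/{f}.png',c['img']); 
    np.savez(f'pics/{f}.npz',**{k:c[k] for k in('vfov','cx','cy','R','t')}); return c
def ray(c,u,v,fish=False):
    f=240/np.tan(np.radians(float(c['vfov']))/2); a=np.array([u-c['cx'],v-c['cy']],float)
    if fish:
        r=np.hypot(*a); th=r/f; d=np.array([*(a/r*np.sin(th)),np.cos(th)])
    else: d=np.array([*a/f,1.])
    R=np.array(c['R']); return -R.T@np.array(c['t']), R.T@d
def at(c,u,v,z,fish=False):
    o,d=ray(c,u,v,fish); return (o+d*(z-o[2])/d[2]).round(4)
E
python3 - <<'E'
from h import *
a=snap('top','top0');b=snap('side','side0')
print(sense())
for c in(a,b): print(c['vfov'],c['R'],c['t'])
E
```

```text
{'time': 0.1, 'joint_positions': array([-1.20792842e+00,  2.64655316e-01,  1.60524276e+00, -5.80131061e-06,
        1.27370014e+00, -3.68916446e-02]), 'dq': array([ 0.00017759, -0.00148634, -0.00410812,  0.00112034,  0.00066394,
        0.00033214]), 'joint_torque': array([ 3.63484723e-04, -5.03616178e+01, -3.58071291e+01,  7.30808498e-02,
        2.33313523e-02, -6.00918679e-05]), 'ee_pos': array([ 0.26248005, -0.62117394,  0.2375248 ]), 'ee_rot': array([-3.07710570e+00, -6.23377806e-01,  5.19464050e-04]), 'force': array([-0.35558462, -0.42327661,  0.63015177]), 'wrist_torque': array([-0.00588916, -0.03215141, -0.00642822]), 'grip_width': 0.0879044727106688}
53.18484987595969 [[ 0.07380567 -0.99726446  0.00404055]
 [-0.97542124 -0.07303141 -0.20789377]
 [ 0.20762016  0.0114025  -0.97814306]] [-0.03205815  0.57285472  0.7859634 ]
47.76331063772427 [[-0.99531995 -0.09523315  0.01639625]
 [-0.06829268  0.57316215 -0.81659125]
 [ 0.06836885 -0.8138893  -0.57698345]] [0.58291467 0.0919116  0.92080831]
```

View pics/top0.png

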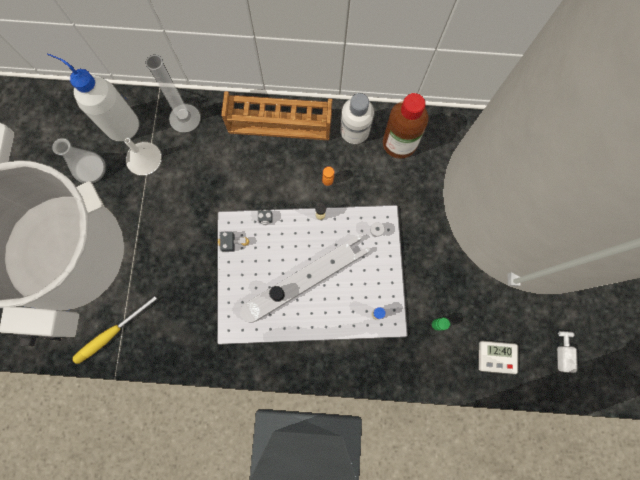

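View pics/side0.png

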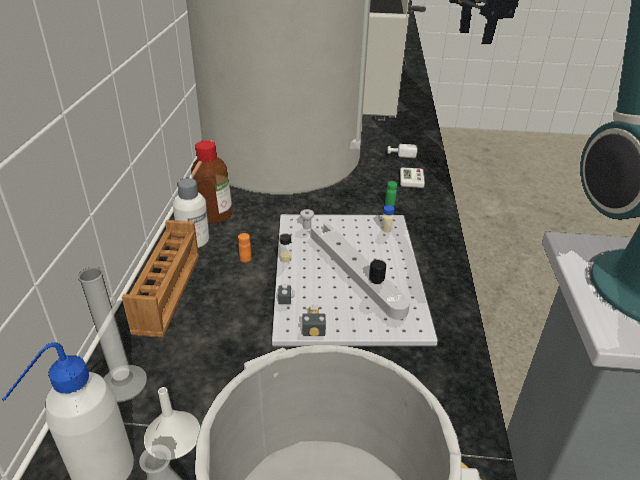

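The top view shows the post cap near (377,229), the slot end near (360,245), the knob at (277,294), the stop at (265,216) and the roller at (240,241). The vials are at (320,212) and (380,313). I'll enlarge it next.

```bash
python3 -c "
import cv2
i=cv2.imread('pics/top0.png')[195:350,210:415]
cv2.imwrite('pics/crop.png',cv2.resize(i,None,fx=3.9,fy=3.87,interpolation=cv2.INTER_CUBIC)[:600,:800])"
```

```text
(no output)
```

View pics/crop.png

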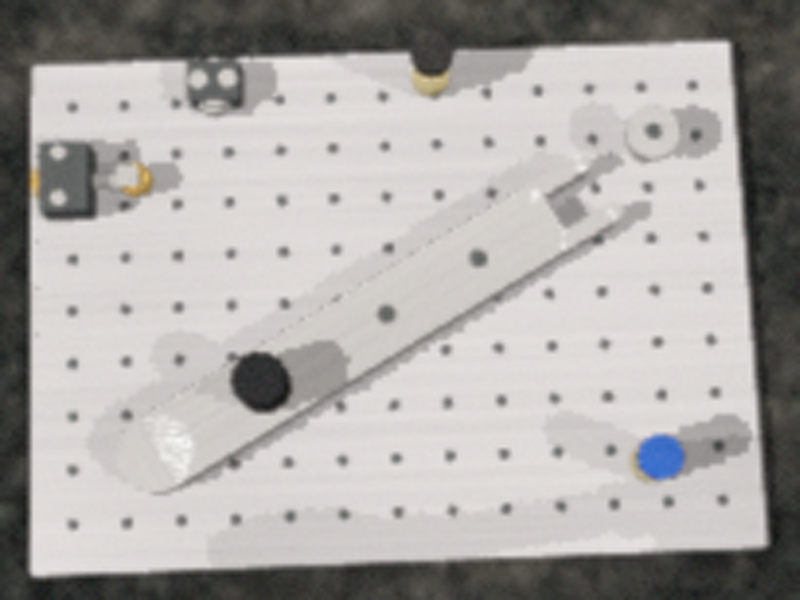

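```bash
cat >> h.py <<'E'
def ang(v): return np.arctan2(v[1],v[0])
E
python3 - <<'E'
from h import *
c=np.load('pics/top0.npz')
P=lambda u,v,z: at(c,210+u/3.9,195+v/3.87,z)
cs=[P(*p,.012) for p in((32,67),(730,42),(767,547),(32,577))];print('corners',cs)
print('edge lens',[np.linalg.norm(cs[i]-cs[i-1]) for i in range(4)])
y=cs[0]-cs[1]+cs[3]-cs[2]; th=ang(y);print('fix y angle',th, 'alt from x', ang(cs[0]-cs[3]+cs[1]-cs[2])+np.pi/2)
uy=np.array([np.cos(th),np.sin(th)]);ux=np.array([uy[1],-uy[0]])
post=P(653,131,.0425);knob=P(261,380,.069);print('post',post,'knob',knob)
h1=P(387,314,.034);h2=P(478,258,.034);print('holes',h1,h2)
for d in (knob-h2,):print('rail ang (knob-h2)',ang(d),ang(h1-h2))
tips=[P(612,158,.034),P(645,208,.034)];m=sum(tips)/2;a=ang(knob-m);print('tipmid',m,a,np.linalg.norm((knob-m)[:2]))
o=knob[:2]-.165*np.array([np.cos(a),np.sin(a)]);print('origin',o,'dist post',np.linalg.norm(o-post[:2]),'a-th',a-th)
for n,p in dict(vial1=P(431,50,.063),vial4=P(661,457,.063),roller=P(130,180,.03),stop=P(215,110,.025),o=o,knob=knob,nose=P(120,475,.034)).items():
  d=p[:2]-post[:2];print(n,p,'fix xy',(d@ux).round(4),(d@uy).round(4))
E
```

```text
corners [array([0.6282, 0.1992, 0.012 ]), array([ 0.6663, -0.1382,  0.012 ]), array([ 0.4243, -0.1646,  0.012 ]), array([0.3858, 0.1709, 0.012 ])]
edge lens [np.float64(0.24404640952081225), np.float64(0.33954435645435194), np.float64(0.24343574100776574), np.float64(0.33770179152619256)]
fix y angle 1.6841440366910465 alt from x 1.6832431842794107
post [ 0.6109 -0.0993  0.0425] knob [0.4785 0.0698 0.069 ]
holes [0.5167 0.0177 0.034 ] [ 0.5461 -0.0223  0.034 ]
rail ang (knob-h2) 2.2039686712536666 2.204628115673049
tipmid [ 0.58705 -0.09     0.034  ] 2.1674850004733224 0.1931816308555242
origin [ 0.57121456 -0.06668813] dist post 0.05136602009552512 a-th 0.48334096378227587
vial1 [0.6366 0.0064 0.063 ] fix xy 0.0375 0.1021
vial4 [ 0.4583 -0.1073  0.063 ] fix xy -0.1525 0.0093
roller [0.5719 0.1429 0.03  ] fix xy -0.0114 0.2451
stop [0.6101 0.107  0.025 ] fix xy 0.0225 0.2051
o [ 0.57121456 -0.06668813] fix xy -0.0357 0.0369
knob [0.4785 0.0698 0.069 ] fix xy -0.1124 0.183
nose [0.4342 0.1323 0.034 ] fix xy -0.1494 0.2501
```

servo_tool:
  targets:
    - [0.008,0.039,0,0,0,5.2,1]
    - [0.008,0.039,0,0,0,5.2,1]
    - [0.008,0.039,0,0,0,5.2,1]
    - [0.008,0.039,0,0,0,5.2,1]
    - [0.008,0.039,0,0,0,5.2,1]
    - [0.008,0.039,0,0,0,5.2,1]
    - [0.008,0.039,0,0,0,5.2,1]
    - [0.008,0.039,0,0,0,5.2,1]
    - [0.008,0.039,0,0,0,5.2,1]
    - [0.008,0.039,0,0,0,5.2,1]

```text
time: 0.93
ee_pos: [0.3423, -0.2298, 0.2383]
ee_rot: [-2.49, -1.915, -0.0]
force: [0.4, 0.0, 0.0]
grip_width: 0.0882
```

servo_tool:
  targets:
    - [0.008,0.039,0,0,0,5.2,1]
    - [0.008,0.039,0,0,0,5.2,1]
    - [0.017,0.032,0,0,0,5.2,1]
    - [0.017,0.032,0,0,0,5.2,1]
    - [0.017,0.032,0,0,0,5.2,1]
    - [0.017,0.032,-0.01,0,0,5.2,1]
    - [0.017,0.032,-0.02,0,0,5.2,1]
    - [0.017,0.032,-0.03,0,0,5.2,1]
    - [0.017,0.032,-0.03,0,0,5.2,1]
    - [0,0,0,0,0,4.6,1]

```text
time: 1.77
ee_pos: [0.4718, 0.0668, 0.1497]
ee_rot: [-1.404, -2.802, 0.004]
force: [-1.2, -0.9, -0.6]
grip_width: 0.0879
```

Run:
```python
from h import *
c=snap('wrist','w1');s=sense();print(s['time'],s['ee_pos'],s['ee_rot'],s['joint_positions'],c['vfov'],c['R'],c['t'])
```

```text
1.8167 [0.47168866 0.06508634 0.15153603] [-1.39937211 -2.80521555  0.00579112] [ 8.45627840e-02 -3.64763129e-02  2.10521827e+00  3.79718681e-04
  1.08050040e+00 -5.60964773e-01] 65.70646984690485 [[ 0.80104242  0.59858423 -0.00528713]
 [ 0.57357474 -0.76498665  0.29292907]
 [ 0.17129814 -0.23768118 -0.95611956]] [-0.41716591 -0.23285384  0.23991575]
```

View pics/w1.png

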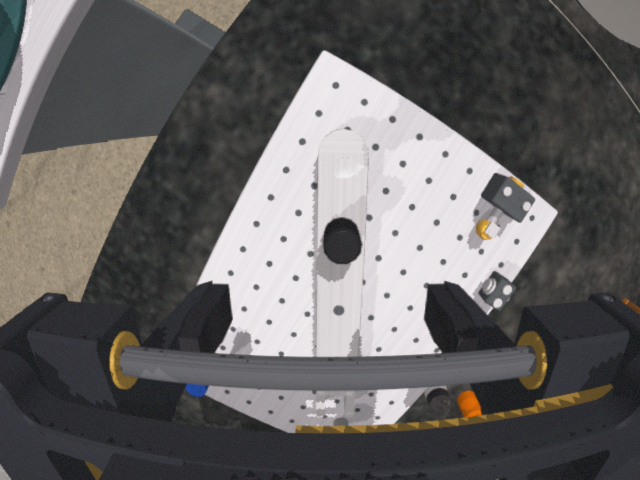

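The wrist view shows the knob top at about (342,236), a rail hole at (339,310), the nose tip at (343,130) and the jaws straddling the rail. The fingers are clear.

Run:
```python
from h import *
c=np.load('pics/w1.npz')
k=at(c,342,236,.069,1);h=at(c,339,310,.034,1);n=at(c,343,130,.034,1)
print(k,h,n,ang(k-h),ang(n-h),np.linalg.norm((n-h)[:2]))
print('nose->knob est',n[:2]-.075*np.array([np.cos(2.204),np.sin(2.204)]))
```

```text
[0.4748 0.0773 0.069 ] [0.5179 0.019  0.034 ] [0.4362 0.1311 0.034 ] 2.207400993199833 2.2005996622153154 0.13871301308817427
nose->knob est [0.48057978 0.0706398 ]
```

servo_tool:
  targets:
    - [0.007,0.006,-0.02,0,0,-0.6,1]
    - [0,0,-0.02,0,0,0,1]
    - [0,0,-0.02,0,0,0,1]
    - [0,0,-0.02,0,0,0,1]
    - [0,0,-0.01,0,0,0,1]
    - [0,0,0,0,0,0,1]
    - [0,0,0,0,0,0,1]

```text
time: 2.4
ee_pos: [0.4806, 0.0685, 0.0657]
ee_rot: [-1.435, -2.794, 0.001]
force: [-0.3, -0.1, 0.8]
grip_width: 0.0883
```

servo_tool:
  targets:
    - [-0.001,0.002,-0.01,0,0,0,1]
    - [0,0,-0.01,0,0,0,1]
    - [0,0,-0.006,0,0,0,1]
    - [0,0,0,0,0,0,1]
    - [0,0,0,0,0,0,0.6]
    - [0,0,0,0,0,0,0.6]
  squeeze: 15

```text
time: 2.9
ee_pos: [0.48, 0.071, 0.0396]
ee_rot: [1.433, 2.795, 0.0]
force: [-0.5, 0.3, -0.4]
grip_width: 0.077
```

servo_tool:
  targets:
    - [0,0,0,0,0,0,0]
    - [0,0,0,0,0,0,0]
    - [0,0,0,0,0,0,0]
    - [0,0,0,0,0,0,0]
    - [0,0,0,0,0,0,0]
    - [0,0,0,0,0,0,0]

```text
time: 3.4
ee_pos: [0.4799, 0.0709, 0.0397]
ee_rot: [1.433, 2.795, 0.0]
force: [0.2, 0.1, -0.2]
grip_width: 0.0371
```

Run:
```python
from h import *
c=snap('top','top1');s=sense();print(s['time'],s['ee_pos'],s['ee_rot'],s['force'],s['wrist_torque'],s['grip_width'])
i=c['img'][195:350,210:415]
cv2.imwrite('pics/crop1.png',cv2.resize(i,None,fx=3.9,fy=3.87,interpolation=cv2.INTER_CUBIC)[:600,:800])
```

```text
3.45 [0.47986868 0.07090864 0.03963137] [1.43338195e+00 2.79544412e+00 8.55092088e-05] [-0.7148175  -0.43321858 -0.03894877] [ 0.02575591 -0.17578497  0.01669623] 0.032976013868823074
```

View pics/crop1.png

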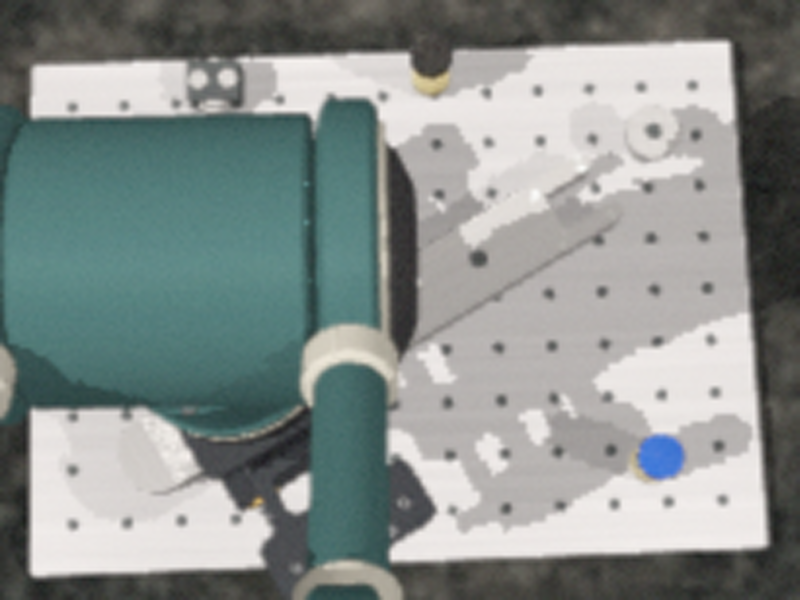

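The post cap is at (653,131) in the crop. The prong tips are near (620,155) and (620,215), so the slot end is still visible past the arm.

servo_tool:
  targets:
    - [0,0,0,0,0,0,0]
    - [0,0,0,0,0,0,0]
    - [0,0,0,0,0,0,0]
    - [0,0,0,0,0,0,0]
  squeeze: 30

```text
time: 3.78
ee_pos: [0.4799, 0.0709, 0.0396]
ee_rot: [1.433, 2.795, 0.0]
force: [-0.1, 1.2, 1.2]
grip_width: 0.0252
```

Run:
```python
from h import *
s=sense();print(s['time'],s['ee_pos'],s['force'],s['wrist_torque'],s['grip_width'])
c=np.load('pics/top1.npz')
P=lambda u,v,z: at(c,210+u/3.9,195+v/3.87,z)
for t in ((620,155),(620,215),(535,195),(575,232),(478,258)): print(t,P(*t,.034))
k=np.array([.4799,.0709]);h=P(478,258,.034)[:2];print('ang k-h',ang(k-h),np.linalg.norm(k-h))
for a in(2.19,2.204,2.215):
  u=np.array([np.cos(a),np.sin(a)]);v=np.array([-u[1],u[0]]);o=k-.165*u;d=np.array([.6109,-.0993])-o
  print(a,o,'post in rail',d@u,d@v,[((P(*t,.034)[:2]-o)@u,(P(*t,.034)[:2]-o)@v) for t in((620,155),(620,215))])
```

```text
3.7833 [0.4798833  0.07092882 0.03960858] [-0.08043417  1.24806745  1.15259428] [-0.02169595 -0.09591869  0.02872635] 0.025206551612440543
(620, 155) [ 0.6003 -0.0854  0.034 ]
(620, 215) [ 0.5714 -0.0869  0.034 ]
(535, 195) [ 0.578  -0.0468  0.034 ]
(575, 232) [ 0.5618 -0.0664  0.034 ]
(478, 258) [ 0.5461 -0.0223  0.034 ]
ang k-h 2.188401930388153 0.11431832748951502
2.19 [ 0.57566383 -0.06346625] post in rail -0.049631498964204546 -0.007896812798760524 [(np.float64(-0.0321600598100406), np.float64(-0.007332176736904623)), (np.float64(-0.01660839080349343), np.float64(0.017072855348933654))]
2.204 [ 0.57753551 -0.06211243] post in rail -0.04972101718859959 -0.004891296095424303 [(np.float64(-0.03224338556086537), np.float64(-0.004571307524963772)), (np.float64(-0.016351581304911513), np.float64(0.01961361665292942))]
2.215 [ 0.57899271 -0.06103041] post in rail -0.04976182987005162 -0.0025291166179106897 [(np.float64(-0.03228173582507748), np.float64(-0.002401397477370713)), (np.float64(-0.01612486421261955), np.float64(0.021607257205858564))]
```

servo_tool:
  targets:
    - [0.002,0.0015,0,0,0,0,0]
    - [0.002,0.0015,0,0,0,0,0]
    - [0.0018,-0.0024,0,0,0,0,0]
    - [0.0018,-0.0024,0,0,0,0,0]
    - [0.0018,-0.0024,0,0,0,0,0]
    - [0.0018,-0.0024,0,0,0,0,0]
    - [0.0018,-0.0024,0,0,0,0,0]
    - [0,0,0,0,0,0,0]

```text
time: 4.45
ee_pos: [0.4921, 0.0625, 0.0396]
ee_rot: [-1.433, -2.793, -0.0]
force: [-3.7, 2.7, 3.6]
grip_width: 0.0247
```

Run:
```python
from h import *
a=snap('top','top2');b=snap('side','side2');s=sense();print(s['time'],s['ee_pos'],s['ee_rot'],s['force'],s['wrist_torque'],s['grip_width'])
A=cv2.resize(a['img'][215:275,330:410],None,fx=8,fy=8,interpolation=cv2.INTER_CUBIC)
B=cv2.resize(b['img'][195:265,275:375],None,fx=6.4,fy=6.4,interpolation=cv2.INTER_CUBIC)
cv2.imwrite('pics/cA.png',A);cv2.imwrite('pics/cB.png',B)
```

```text
4.55 [0.49218869 0.06253044 0.03960275] [-1.43339842e+00 -2.79359514e+00 -2.54241217e-04] [-3.60304158  3.81330268  4.24249898] [ 0.609456    0.45344612 -0.09259749] 0.025033183190037573
```

View pics/cA.png

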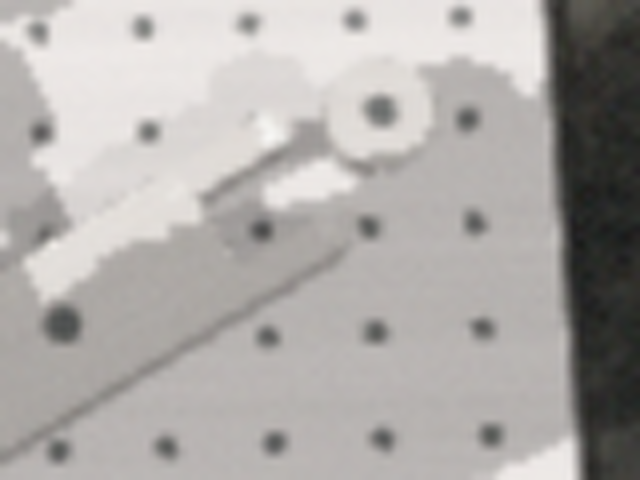

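View pics/cB.png

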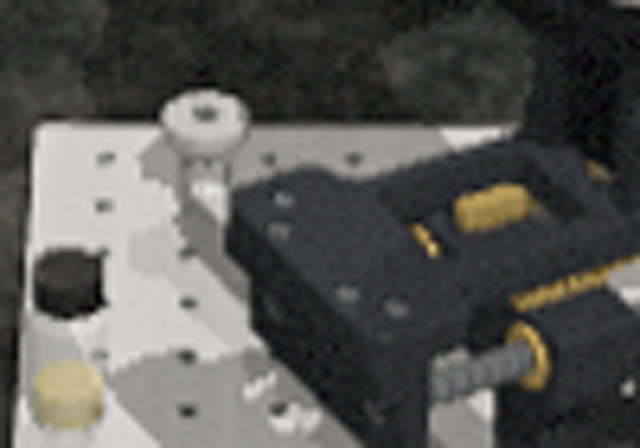

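Top crop: the cap is at (380,110), the rail hole at (62,323), and the slot's upper inner edge runs (205,200) to (290,145). The lower rail edge runs (0,460) to (345,250). The side view is occluded by the gripper.

Run:
```python
from h import *
c=np.load('pics/top2.npz');k=np.array([.4922,.0625])
P=lambda u,v,z: at(c,330+u/8,215+v/8,z)
post=P(380,110,.0425);print('post',post, 'cap edges',P(326,110,.0425),P(434,110,.0425))
h=P(62,323,.034)[:2];print('hole',h,ang(k-h))
c0=np.load('pics/top0.npz')
for a in(2.18,2.195,2.21):
  u=np.array([np.cos(a),np.sin(a)]);v=np.array([-u[1],u[0]]);o=k-.165*u
  L=lambda p:(((p[:2]-o)@u*1e3).round(1),((p[:2]-o)@v*1e3).round(1))
  print(a,'post',L(post),'hole',L(P(62,323,.034)),'slot inner top',L(P(205,200,.034)),L(P(290,145,.034)),'lower edge bot',L(P(0,460,.012)),L(P(345,250,.012)),'tip top',L(P(345,250,.034)),'upper',L(P(285,128,.034)))
```

```text
post [ 0.6111 -0.0994  0.0425] cap edges [ 0.6102 -0.0872  0.0425] [ 0.612  -0.1116  0.0425]
hole [ 0.5583 -0.0309] 2.186677253755275
2.18 post (np.float64(-35.8), np.float64(-4.9)) hole (np.float64(50.6), np.float64(-0.8)) slot inner top (np.float64(7.7), np.float64(-8.5)) (np.float64(-15.7), np.float64(-9.6)) lower edge bot (np.float64(76.5), np.float64(16.4)) (np.float64(-18.2), np.float64(15.1)) tip top (np.float64(-13.6), np.float64(17.5)) upper (np.float64(-16.9), np.float64(-13.6))
2.195 post (np.float64(-35.9), np.float64(-1.9)) hole (np.float64(50.6), np.float64(1.0)) slot inner top (np.float64(7.6), np.float64(-6.2)) (np.float64(-15.8), np.float64(-6.9)) lower edge bot (np.float64(76.7), np.float64(17.7)) (np.float64(-18.0), np.float64(17.8)) tip top (np.float64(-13.3), np.float64(20.2)) upper (np.float64(-17.1), np.float64(-10.8))
2.21 post (np.float64(-35.9), np.float64(1.2)) hole (np.float64(50.6), np.float64(2.7)) slot inner top (np.float64(7.5), np.float64(-3.8)) (np.float64(-15.9), np.float64(-4.2)) lower edge bot (np.float64(77.0), np.float64(19.1)) (np.float64(-17.7), np.float64(20.6)) tip top (np.float64(-13.0), np.float64(22.9)) upper (np.float64(-17.2), np.float64(-8.1))
```

servo_tool:
  targets:
    - [0.0012,0.0009,0,0,0,0,0]
    - [0.0012,0.0009,0,0,0,0,0]
    - [0.0012,-0.0016,0,0,0,0,0]
    - [0.0012,-0.0016,0,0,0,0,0]
    - [0.0012,-0.0016,0,0,0,0,0]
    - [0.0,0,0,0,0,0,0]

```text
time: 5.05
ee_pos: [0.4976, 0.0594, 0.0396]
ee_rot: [-1.433, -2.793, 0.001]
force: [-6.1, 3.5, 6.3]
grip_width: 0.0248
```

servo_tool:
  targets:
    - [0.0006,-0.0008,0,0,0,0,0]
    - [0.0006,-0.0008,0,0,0,0,0]
    - [0.0006,-0.0008,0,0,0,0,0]
    - [0.0006,-0.0008,0,0,0,0,0]
    - [0.0,0,0,0,0,0,0]

```text
time: 5.47
ee_pos: [0.5004, 0.0565, 0.0395]
ee_rot: [-1.433, -2.793, -0.0]
force: [-3.9, 4.3, 5.0]
grip_width: 0.025
```

servo_tool:
  targets:
    - [0.0006,-0.0008,0,0,0,0,0]
    - [0.0006,-0.0008,0,0,0,0,0]
    - [0.0006,-0.0008,0,0,0,0,0]
    - [0.0,0,0,0,0,0,0]

```text
time: 5.8
ee_pos: [0.5023, 0.0541, 0.0396]
ee_rot: [-1.433, -2.793, -0.0]
force: [-4.0, 5.7, 4.6]
grip_width: 0.025
```

servo_tool:
  targets:
    - [0.0006,-0.0008,0,0,0,0,0]
    - [0.0006,-0.0008,0,0,0,0,0]
    - [0.0006,-0.0008,0,0,0,0,0]
    - [0.0006,-0.0008,0,0,0,0,0]
    - [0.0,0,0,0,0,0,0]

```text
time: 6.22
ee_pos: [0.5047, 0.0509, 0.0396]
ee_rot: [-1.433, -2.793, -0.001]
force: [-3.7, 3.8, 4.3]
grip_width: 0.025
```

servo_tool:
  targets:
    - [0.0006,-0.0008,0,0,0,0,0]
    - [0.0006,-0.0008,0,0,0,0,0]
    - [0.0006,-0.0008,0,0,0,0,0]
    - [0.0006,-0.0008,0,0,0,0,0]
    - [0.0,0,0,0,0,0,0]

```text
time: 6.63
ee_pos: [0.5071, 0.0477, 0.0395]
ee_rot: [-1.433, -2.793, -0.001]
force: [-4.1, 4.9, 3.9]
grip_width: 0.0251
```

Run:
```python
from h import *
a=snap('top','top3');s=sense();print(s['time'],s['ee_pos'],s['ee_rot'],s['force'],s['wrist_torque'],s['grip_width'])
A=cv2.resize(a['img'][215:275,330:410],None,fx=8,fy=8,interpolation=cv2.INTER_CUBIC)
cv2.imwrite('pics/cC.png',A)
```

```text
6.6833 [0.50714035 0.04775047 0.03956428] [-1.43316459e+00 -2.79354255e+00 -5.91031738e-04] [-2.38199188  4.94020138  4.55962549] [ 0.71501146  0.37754031 -0.01864184] 0.024515360668135623
```

View pics/cC.png

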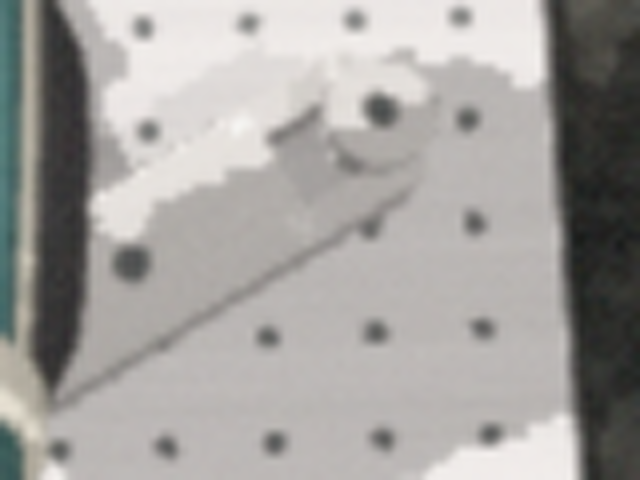

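The post is now inside the slot, with the cap over both prongs (cap 380,110; lower prong tip 410,190). About 15 mm is left.

servo_tool:
  targets:
    - [0.0006,-0.0008,0,0,0,0,0]
    - [0.0006,-0.0008,0,0,0,0,0]
    - [0.0006,-0.0008,0,0,0,0,0]
    - [0.0006,-0.0008,0,0,0,0,0]
    - [0.0006,-0.0008,0,0,0,0,0]
    - [0.0006,-0.0008,0,0,0,0,0]

```text
time: 7.18
ee_pos: [0.5106, 0.0431, 0.0396]
ee_rot: [-1.433, -2.793, -0.001]
force: [-3.5, 5.0, 4.7]
grip_width: 0.025
```

servo_tool:
  targets:
    - [0.0006,-0.0008,0,0,0,0,0]
    - [0.0006,-0.0008,0,0,0,0,0]
    - [0.0006,-0.0008,0,0,0,0,0]
    - [0.0006,-0.0008,0,0,0,0,0]
    - [0.0006,-0.0008,0,0,0,0,0]

```text
time: 7.6
ee_pos: [0.5136, 0.0391, 0.0396]
ee_rot: [-1.433, -2.793, -0.001]
force: [-3.6, 4.2, 4.8]
grip_width: 0.0248
```

servo_tool:
  targets:
    - [0.0006,-0.0008,0,0,0,0,0]
    - [0.0006,-0.0008,0,0,0,0,0]

```text
time: 7.77
ee_pos: [0.5148, 0.0375, 0.0396]
ee_rot: [-1.433, -2.793, -0.001]
force: [-4.4, 5.4, 4.7]
grip_width: 0.0249
```

servo_tool:
  targets:
    - [0.0003,-0.0004,0,0,0,0,0]
    - [0.0003,-0.0004,0,0,0,0,0]
    - [0.0003,-0.0004,0,0,0,0,0]

```text
time: 8.02
ee_pos: [0.5157, 0.0363, 0.0396]
ee_rot: [-1.433, -2.793, -0.001]
force: [-4.5, 5.3, 4.8]
grip_width: 0.0248
```

servo_tool:
  targets:
    - [0.0003,-0.0004,0,0,0,0,0]
    - [0,0,0,0,0,0,0]

```text
time: 8.18
ee_pos: [0.516, 0.0359, 0.0396]
ee_rot: [-1.433, -2.793, -0.001]
force: [-4.2, 4.5, 4.3]
grip_width: 0.0253
```

servo_tool:
  targets:
    - [0.0003,-0.0004,0,0,0,0,0]
    - [0,0,0,0,0,0,0]

```text
time: 8.35
ee_pos: [0.5163, 0.0355, 0.0396]
ee_rot: [-1.433, -2.793, -0.001]
force: [-3.7, 4.6, 5.2]
grip_width: 0.0248
```

servo_tool:
  targets:
    - [0.0003,-0.0004,0,0,0,0,0]
    - [0,0,0,0,0,0,0]

```text
time: 8.52
ee_pos: [0.5164, 0.0354, 0.0396]
ee_rot: [-1.433, -2.792, -0.001]
force: [-4.0, 6.9, 5.3]
grip_width: 0.0251
```

servo_tool:
  targets:
    - [0.0003,-0.0004,0,0,0,0,0]
    - [0,0,0,0,0,0,0]

```text
time: 8.68
ee_pos: [0.5164, 0.0354, 0.0396]
ee_rot: [-1.433, -2.792, -0.001]
force: [-5.5, 8.0, 6.4]
grip_width: 0.0249
```

servo_tool:
  targets:
    - [0.0003,-0.0004,0,0,0,0,0]
    - [0,0,0,0,0,0,0]

```text
time: 8.85
ee_pos: [0.5164, 0.0353, 0.0395]
ee_rot: [-1.433, -2.791, -0.002]
force: [-5.7, 10.3, 7.8]
grip_width: 0.0246
```

The slot is home: the force rose at a fixed position, and the knob-to-post distance is 165 mm. Next is the swing.

servo_tool:
  targets:
    - [-0.0003,0.0005,0,0,0,0,0]
    - [0.0017,0.0011,0,0,0,-0.7,0]
    - [0.0017,0.0012,0,0,0,-0.7,0]
    - [0.0017,0.0012,0,0,0,-0.7,0]
    - [0.0017,0.0011,0,0,0,-0.7,0]
    - [0,0,0,0,0,0,0]

```text
time: 9.35
ee_pos: [0.5211, 0.0385, 0.0396]
ee_rot: [-1.497, -2.754, 0.007]
force: [-11.9, 1.6, 13.8]
grip_width: 0.0252
```

servo_tool:
  targets:
    - [0.0018,0.0011,0,0,0,-0.7,0]
    - [0.0018,0.001,0,0,0,-0.7,0]
    - [0.0018,0.0011,0,0,0,-0.7,0]
    - [0.0018,0.001,0,0,0,-0.7,0]
    - [0,0,0,0,0,0,0]

```text
time: 9.77
ee_pos: [0.528, 0.0429, 0.0396]
ee_rot: [-1.564, -2.716, 0.007]
force: [-12.8, 1.6, 14.2]
grip_width: 0.0246
```

servo_tool:
  targets:
    - [0,0,0.0007,0,0,0,0]
    - [0,0,0.0008,0,0,0,0]
    - [0,0,0,0,0,0,0]

```text
time: 10.02
ee_pos: [0.5294, 0.0437, 0.0397]
ee_rot: [-1.567, -2.718, 0.001]
force: [-3.5, 6.5, -3.0]
grip_width: 0.0247
```

servo_tool:
  targets:
    - [0.0018,0.001,0,0,0,-0.7,0]
    - [0.0018,0.001,0,0,0,-0.7,0]
    - [0.0018,0.001,0,0,0,-0.7,0]
    - [0.0019,0.0009,0,0,0,-0.7,0]
    - [0,0,0,0,0,0,0]

```text
time: 10.43
ee_pos: [0.5368, 0.0476, 0.0396]
ee_rot: [-1.633, -2.678, 0.002]
force: [-3.9, 5.7, -0.3]
grip_width: 0.025
```

servo_tool:
  targets:
    - [0.0019,0.001,0,0,0,-0.7,0]
    - [0.0019,0.0009,0,0,0,-0.7,0]
    - [0.0019,0.0009,0,0,0,-0.7,0]
    - [0.0019,0.0009,0,0,0,-0.7,0]
    - [0.0019,0.0008,0,0,0,-0.7,0]
    - [0.0019,0.0008,0,0,0,-0.7,0]
    - [0.0019,0.0008,0,0,0,-0.7,0]
    - [0.0019,0.0008,0,0,0,-0.7,0]
    - [0,0,0,0,0,0,0]

```text
time: 11.18
ee_pos: [0.5518, 0.0544, 0.0397]
ee_rot: [-1.762, -2.595, 0.003]
force: [-4.9, 4.7, 0.2]
grip_width: 0.0248
```

servo_tool:
  targets:
    - [0.0019,0.0007,0,0,0,-0.7,0]
    - [0.0019,0.0007,0,0,0,-0.7,0]
    - [0.0019,0.0007,0,0,0,-0.7,0]
    - [0.0019,0.0007,0,0,0,-0.7,0]
    - [0,0,0,0,0,0,0]

```text
time: 11.6
ee_pos: [0.5594, 0.0571, 0.0397]
ee_rot: [-1.825, -2.551, 0.003]
force: [-4.8, 4.1, 0.5]
grip_width: 0.025
```

servo_tool:
  targets:
    - [0.002,0.0006,0,0,0,-0.7,0]
    - [0.002,0.0006,0,0,0,-0.7,0]
    - [0.002,0.0006,0,0,0,-0.7,0]
    - [0.002,0.0006,0,0,0,-0.7,0]
    - [0,0,0,0,0,0,0]

```text
time: 12.02
ee_pos: [0.5672, 0.0594, 0.0397]
ee_rot: [-1.887, -2.505, 0.004]
force: [-5.0, 3.5, 1.4]
grip_width: 0.0253
```

servo_tool:
  targets:
    - [0.002,0.0006,0,0,0,-0.7,0]
    - [0.002,0.0005,0,0,0,-0.7,0]
    - [0,0,0,0,0,0,0]

```text
time: 12.27
ee_pos: [0.5712, 0.0606, 0.0397]
ee_rot: [-1.918, -2.482, 0.004]
force: [-5.3, 4.2, 1.0]
grip_width: 0.025
```

servo_tool:
  targets:
    - [0.002,0.0005,0,0,0,-0.7,0]
    - [0.002,0.0005,0,0,0,-0.7,0]
    - [0,0,0,0,0,0,0]

```text
time: 12.52
ee_pos: [0.5754, 0.0615, 0.0397]
ee_rot: [-1.948, -2.458, 0.004]
force: [-4.2, 4.0, 1.2]
grip_width: 0.0248
```

servo_tool:
  targets:
    - [0.002,0.0004,0,0,0,-0.7,0]
    - [0.002,0.0004,0,0,0,-0.7,0]
    - [0,0,0,0,0,0,0]

```text
time: 12.77
ee_pos: [0.5764, 0.0618, 0.0398]
ee_rot: [-1.974, -2.432, 0.012]
force: [-13.5, 2.1, 9.3]
grip_width: 0.0254
```

servo_tool:
  targets:
    - [0.002,0.0004,0,0,0,-0.7,0]
    - [0.001,0.0002,0,0,0,-0.35,0]
    - [0,0,0,0,0,0,0]

```text
time: 13.02
ee_pos: [0.5773, 0.0619, 0.0399]
ee_rot: [-1.993, -2.413, 0.018]
force: [-19.8, 0.0, 16.0]
grip_width: 0.025
```

servo_tool:
  targets:
    - [0.001,0.0002,0,0,0,-0.35,0]
    - [0.001,0.0002,0,0,0,-0.35,0]
    - [0,0,0,0,0,0,0]

```text
time: 13.27
ee_pos: [0.5775, 0.0618, 0.0399]
ee_rot: [-2.005, -2.4, 0.023]
force: [-23.4, -2.1, 21.3]
grip_width: 0.0247
```

servo_tool:
  targets:
    - [0,0,0.0007,0,0,0,0]
    - [0,0,0.0008,0,0,0,0]
    - [0,0,0,0,0,0,0]

```text
time: 13.52
ee_pos: [0.5812, 0.0626, 0.0399]
ee_rot: [-2.011, -2.403, 0.012]
force: [-9.0, 2.0, 0.3]
grip_width: 0.0252
```

servo_tool:
  targets:
    - [0,0,0.0007,0,0,0,0]
    - [0,0,0.0008,0,0,0,0]
    - [0,0,0,0,0,0,0]

```text
time: 13.77
ee_pos: [0.581, 0.0625, 0.0401]
ee_rot: [-2.011, -2.402, 0.012]
force: [-6.2, 2.0, -7.4]
grip_width: 0.0251
```

Run:
```python
from h import *
a=snap('side','side4');b=snap('wrist','w4');s=sense();print(s['time'],s['ee_pos'],s['ee_rot'],s['force'],s['wrist_torque'],s['grip_width'])
A=cv2.resize(a['img'][200:360,250:450],None,fx=3,fy=3,interpolation=cv2.INTER_CUBIC)
cv2.imwrite('pics/c4.png',A)
```

```text
13.8667 [0.58100471 0.0625181  0.04005179] [-2.01072815 -2.40232931  0.01241657] [-6.26824101  1.57901333 -7.58395793] [ 0.17230699  1.05654286 -0.12806612] 0.02472137380388222
```

View pics/c4.png

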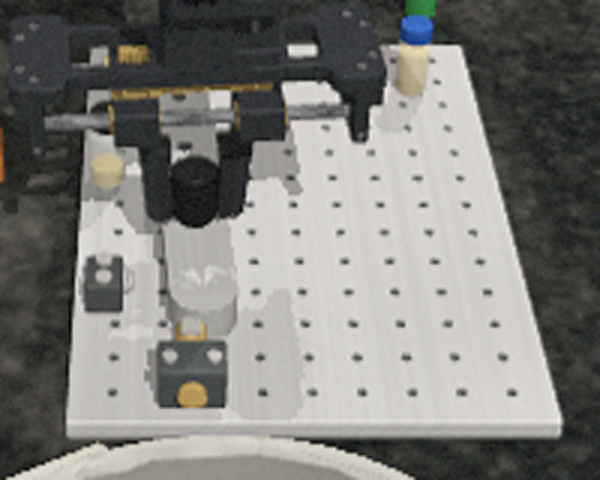

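The side crop shows the nose against the roller (190,325) and the screw clear at (125,280). Both vials are standing. I'll continue in small steps.

servo_tool:
  targets:
    - [0.001,0.0002,-0.0005,0,0,-0.35,0]
    - [0.001,0.0002,0,0,0,-0.35,0]
    - [0,0,0,0,0,0,0]

```text
time: 14.12
ee_pos: [0.5837, 0.063, 0.04]
ee_rot: [-2.027, -2.39, 0.011]
force: [-6.1, 0.7, -6.1]
grip_width: 0.025
```

servo_tool:
  targets:
    - [0.001,0.0002,0,0,0,-0.35,0]
    - [0.001,0.0002,0,0,0,-0.35,0]
    - [0,0,0,0,0,0,0]

```text
time: 14.37
ee_pos: [0.5868, 0.0635, 0.0401]
ee_rot: [-2.042, -2.379, 0.008]
force: [-3.4, 1.4, -11.3]
grip_width: 0.025
```

servo_tool:
  targets:
    - [0,0,-0.0008,0,0,0,0]
    - [0.001,0.0001,-0.0007,0,0,-0.35,0]
    - [0,0,0,0,0,0,0]

```text
time: 14.62
ee_pos: [0.5909, 0.0638, 0.0405]
ee_rot: [-2.053, -2.376, 0.001]
force: [-0.5, 4.2, -14.8]
grip_width: 0.0247
```

servo_tool:
  targets:
    - [0.0005,0.0001,0,0,0,-0.2,0]
    - [0.0005,0.0001,0,0,0,-0.2,0]
    - [0,0,0,0,0,0,0]

```text
time: 14.87
ee_pos: [0.594, 0.0637, 0.0422]
ee_rot: [2.06, 2.37, 0.003]
force: [1.3, 3.9, -12.9]
grip_width: 0.0251
```

servo_tool:
  targets:
    - [0.0005,0.0001,0,0,0,-0.2,0]
    - [0.0005,0.0001,0,0,0,-0.2,0]
    - [0,0,0,0,0,0,0]

```text
time: 15.12
ee_pos: [0.5946, 0.0638, 0.0425]
ee_rot: [2.069, 2.363, 0.001]
force: [1.0, 2.5, -12.0]
grip_width: 0.0253
```

servo_tool:
  targets:
    - [0,0,-0.001,0,0,0,0]
    - [0,0,-0.001,0,0,0,0]
    - [0,0,0,0,0,0,0]

```text
time: 15.37
ee_pos: [0.5948, 0.0638, 0.0421]
ee_rot: [2.068, 2.363, 0.002]
force: [-3.0, 2.3, 2.7]
grip_width: 0.025
```

servo_tool:
  targets:
    - [0,0,-0.0005,0,0,0,0]
    - [0,0,-0.0005,0,0,0,0]
    - [0,0,0,0,0,0,0]

```text
time: 15.62
ee_pos: [0.5948, 0.0639, 0.0415]
ee_rot: [2.068, 2.363, 0.002]
force: [-5.6, 2.9, 6.2]
grip_width: 0.0253
```

servo_tool:
  targets:
    - [0.0005,0.0001,0.0005,0,0,0,0]
    - [0.0005,0,0,0,0,0,0]
    - [0,0,0,0,0,0,0]

```text
time: 15.87
ee_pos: [0.5948, 0.0639, 0.0415]
ee_rot: [-2.069, -2.364, 0.0]
force: [-6.7, 3.1, 6.4]
grip_width: 0.0248
```

servo_tool:
  targets:
    - [0.0005,0.0001,0,0,0,0,0]
    - [0,0,0,0,0,0,0]

```text
time: 16.03
ee_pos: [0.5949, 0.0639, 0.0414]
ee_rot: [-2.069, -2.363, 0.001]
force: [-7.4, 2.2, 7.5]
grip_width: 0.0247
```

servo_tool:
  targets:
    - [0.0005,0,0.0003,0,0,0,0]
    - [0.0005,0.0001,0,0,0,0,0]
    - [0,0,0,0,0,0,0]

```text
time: 16.28
ee_pos: [0.595, 0.064, 0.0414]
ee_rot: [-2.068, -2.363, 0.004]
force: [-9.4, 2.1, 7.6]
grip_width: 0.0249
```

servo_tool:
  targets:
    - [0.0005,0,0.0003,0,0,0,0]
    - [0.0005,0.0001,0,0,0,0,0]
    - [0,0,0,0,0,0,0]

```text
time: 16.53
ee_pos: [0.595, 0.064, 0.0414]
ee_rot: [-2.067, -2.361, 0.006]
force: [-10.4, 2.4, 9.3]
grip_width: 0.025
```

servo_tool:
  targets:
    - [0.0005,0,0.0003,0,0,0,0]
    - [0.0005,0.0001,0,0,0,0,0]
    - [0,0,0,0,0,0,0]

```text
time: 16.78
ee_pos: [0.5951, 0.064, 0.0414]
ee_rot: [-2.066, -2.361, 0.008]
force: [-11.8, 1.1, 9.0]
grip_width: 0.025
```

servo_tool:
  targets:
    - [0.0005,0,0.0003,0,0,0,0]
    - [0.0005,0.0001,0,0,0,0,0]
    - [0,0,0,0,0,0,0]

```text
time: 17.03
ee_pos: [0.5952, 0.064, 0.0414]
ee_rot: [-2.065, -2.36, 0.01]
force: [-15.5, 0.8, 10.1]
grip_width: 0.025
```

servo_tool:
  targets:
    - [0.0005,0,0.0003,0,0,0,0]
    - [0,0,0,0,0,0,0]
    - [0,0,0,0,0,0,0]

```text
time: 17.28
ee_pos: [0.5952, 0.064, 0.0414]
ee_rot: [-2.064, -2.359, 0.011]
force: [-14.7, 1.7, 9.4]
grip_width: 0.0247
```

servo_tool:
  targets:
    - [0.0003,0,0,0,0,0,0]
    - [0,0,0,0,0,0,0]
    - [0,0,0,0,0,0,0]
    - [0,0,0,0,0,0,0]
    - [0,0,0,0,0,0,0]
    - [0,0,0,0,0,0,0]
    - [0,0,0,0,0,0,0]
    - [0,0,0,0,0,0,0]

```text
time: 17.95
ee_pos: [0.5952, 0.064, 0.0414]
ee_rot: [-2.064, -2.359, 0.012]
force: [-16.0, 1.4, 10.1]
grip_width: 0.025
```

Run:
```python
from h import *
a=snap('top','top5');s=sense();print(s['time'],s['ee_pos'],s['ee_rot'],s['force'],s['wrist_torque'],s['grip_width'])
A=cv2.resize(a['img'][195:275,210:410],None,fx=4,fy=4,interpolation=cv2.INTER_CUBIC)
cv2.imwrite('pics/c5.png',A)
```

```text
18.0 [0.5951976  0.06399943 0.04141359] [-2.06414827 -2.35871202  0.0119066 ] [-16.48844417   1.92518094  10.75838273] [ 0.23393924  2.5045427  -0.44825168] 0.0247474450029946
```

View pics/c5.png

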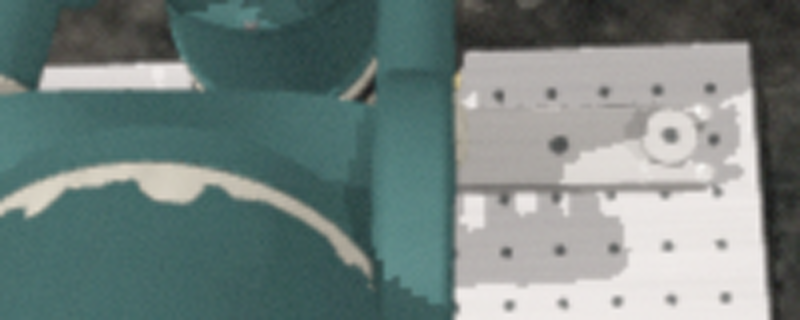

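The slot is still fully under the cap (668,135 in the crop) and the rail lies in line. The press held at about 16 N. I'll ease off and release.

servo_tool:
  targets:
    - [-0.001,0,-0.0003,0,0,0,0]
    - [-0.001,0,-0.0003,0,0,0,0]
    - [-0.001,-0.0001,-0.0003,0,0,0,0]
    - [-0.001,0,0,0,0,0,0]
    - [0,0,0,0,0,0,0]

```text
time: 18.42
ee_pos: [0.595, 0.064, 0.0414]
ee_rot: [-2.068, -2.363, 0.003]
force: [-7.4, 1.3, 5.9]
grip_width: 0.0255
```

servo_tool:
  targets:
    - [0,0,0.0008,0,0,0,0]
    - [0,0,0,0,0,0,0]
    - [0,0,0,0,0,0,0.35]
    - [0,0,0,0,0,0,0.45]
    - [0,0,0,0,0,0,0.55]
    - [0,0,0,0,0,0,0.6]
    - [0,0,0,0,0,0,0.6]
    - [0,0,0,0,0,0,0.6]
    - [0,0,0,0,0,0,0.6]

```text
time: 19.17
ee_pos: [0.5964, 0.0643, 0.0411]
ee_rot: [2.069, 2.364, 0.0]
force: [-1.0, -0.4, 0.1]
grip_width: 0.0526
```

Released with the forces near zero. Retreating straight up and looking.

servo_tool:
  targets:
    - [0,0,0.01,0,0,0,0.6]
    - [0,0,0.01,0,0,0,0.6]
    - [0,0,0.02,0,0,0,0.6]
    - [0,0,0.03,0,0,0,0.6]
    - [0,0,0.03,0,0,0,0.6]
    - [0,0,0.03,0,0,0,0.6]
    - [0,0,0.02,0,0,0,0.6]
    - [0,0,0.0,0,0,0,0.6]
    - [0,0,0.0,0,0,0,0.6]

```text
time: 19.92
ee_pos: [0.5976, 0.0644, 0.1938]
ee_rot: [2.067, 2.361, 0.006]
force: [-0.2, -0.4, -0.9]
grip_width: 0.0529
```

Run:
```python
from h import *
a=snap('side','side6');b=snap('wrist','w6');s=sense();print(s['time'],s['ee_pos'],s['force'])
A=cv2.resize(a['img'][200:350,240:440],None,fx=2.9,fy=2.9,interpolation=cv2.INTER_CUBIC)
cv2.imwrite('pics/c6.png',A)
```

```text
20.0167 [0.59533155 0.06427386 0.19011471] [ 0.48854723 -0.82105486  0.23548953]
```

View pics/w6.png

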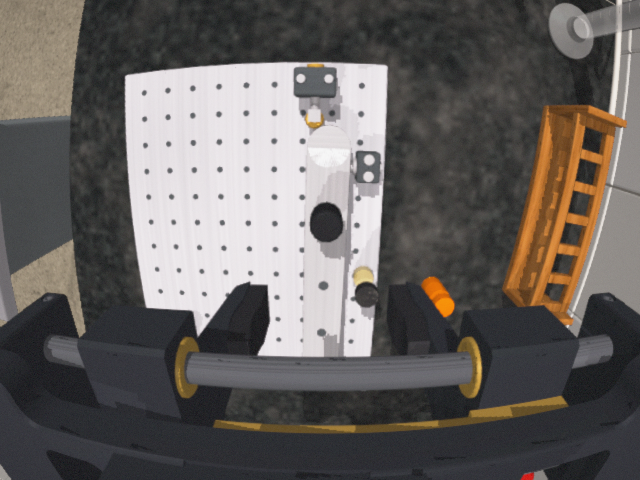

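View pics/c6.png

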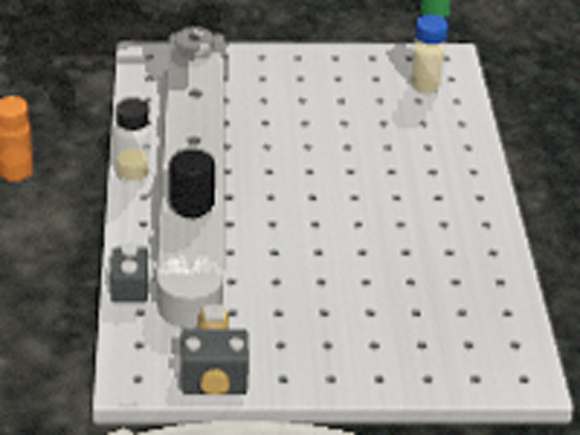

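The rail lies in line, with its slot under the cap and its nose past the roller and against the screw. Both vials are standing (black-capped at 132,135 and blue-capped at 430,55 in the crop). Handing in.

```bash
python3 -c "
from workcell import ticket; print(ticket.sign_off())"
```

```text
the job is handed in; nothing more can be done
None
```

The rail is seated on the post and held against the stop screw by the roller. I handed the job in at about 20 s of the 72 s allowed; no verdict was reported.

- **Fitting:** I gripped the knob and slid the slot onto the post with the rail still about 0.5 rad askew. I pressed until the force rose while the position stayed fixed, then swung the rail about the post and past the roller.
- **Pressing:** I pressed it on the stop with about 15–16 N at the wrist for roughly 0.7 s. I estimate 13–17 N at the stop itself. I then eased off, let go and retreated.
- **Last checks:**
  - The pictures show the slot under the cap, the nose behind the roller and the rail by the screw, with both vials standing where they were.
  - The wrist force after release was about 1 N or less.
  - My line angle came out about 0.017 rad from the plate's y axis. That is inside the 0.04 rad limit and near the most the screw setting should allow, about 0.015 rad.
- **What did not go as expected:**
  - The force at the knob peaked at about 23 N where the nose met the roller, against the 8 N expected. The gripper was bearing down about 21 N on the rail, and raising the tool slightly cleared it.
  - The grip then rode up the knob by about 2 mm under an upward pull of up to 15 N. The tool rose under 3 mm in all, so the rail stayed well below the 12 mm lift limit.
- **Not measured:** the forces on the post and the stop were only inferred from the wrist, and the roller's holding force on the stop was not measured.

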